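# Clear and hold open a washer's supply dispenser lid

### The job

Someone has left a detergent bottle standing on the lid of the washer's supply dispenser: lift it off, stand it upright in the free place of the spill tray with the other supplies (set it down, do not drop it) and let it go. Then raise the dispenser's lid by its handle to 60 degrees from closed and keep hold of it there, so that I can take out the cups; it has no stay and falls shut, so finish while still holding it. Leave the other things standing where they are.

Things in the scene. Friction and masses are not known exactly. Their poses are not given: they have to be found in the camera images.
- dispenser: Stainless supply dispenser fixed on the washer top: steel box 180 (x) x 256 (y) x 110 mm tall with four cups inside and a hinged steel lid. Origin: centre of its underside, on the work surface; x points from its front (handle side, facing the robot) to its back (hinge side), z up. The closed lid's top is at 114 mm; the lid reaches 97 mm in front of the origin, low hoses 155 mm behind.
- lid (a joint): Lid angle in rad: 0 closed, grows as the front edge rises (60 degrees = 1.047), stop at 1.40. The hinge lies along the dispenser's y axis through lid_hinge. The lid, 186 x 266 mm, about 0.6 kg with its handle, centre of mass about 110 mm from the hinge, turns freely and falls shut from any angle.
- lid_hinge (a point): Middle of the lid's hinge line: 90 mm behind (+x) the dispenser's origin and 110 mm above it.
- handle_grip (a point): Middle of the bar (lid_c6 in the rules) of the lid's bow handle: round steel, 10 mm thick, 108 mm long, parallel to the hinge, its centre 45 mm off the lid's front skirt, open above and below; a finger fits behind it, and the bar can turn between the fingers as the lid swings. Closed: 232 mm in front of the hinge, 6 mm below it, 104 mm up. Moves and turns with the lid.
- bottle: White plastic detergent bottle with a paper band, starts upright on the closed lid. Origin: centre of its underside, z up. Round body 72 mm in diameter up to 108 mm, shoulder to 138 mm, then a ribbed screw cap 42 mm in diameter from 144 to 190 mm (the top). About 0.4 kg.
- tray: Grey plastic spill tray fixed on the work surface, 140 (x) x 320 (y) x 30 mm tall, walls and floor 4 mm. Origin: centre of its underside. Jar and slim bottle stand in its middle and at its +y end.
- tray_free (a point): Middle of the tray's free place, on the tray's inner floor (4 mm up), 100 mm to the tray's -y side of its origin; axes as the tray's.
- jar: Bystander: white jar of 76 mm diameter and 110 mm height with a grey lid, in the tray. Origin: centre of its underside.
- slim: Bystander: slim white bottle with a grey cap, 56 mm in diameter, 150 mm tall, in the tray. Origin: centre of its underside.
- cup: Bystander: clear plastic dosing cup, 72 mm in diameter, 70 mm tall, on the work surface near the robot's base. Origin: centre of its underside.
- brush: Bystander: wooden scrubbing brush, 125 x 46 x 40 mm, bristles down, on the work surface beyond the dispenser and the tray. Origin: centre of its underside.
Not all that is in view belongs to the job. What is shaped like the bottle but green or orange is not meant.

How it is judged:
On the way:
1. the bottle stands upright in the tray, let go, with the lid still closed (x of bottle in the frame of tray between -0.06 and 0.06 m and y of bottle in the frame of tray between -0.15 and 0.15 m and z of bottle in the frame of tray below 0.012 m and angle between bottle's own z axis and vertical below 0.1 rad and linear speed of bottle below 0.03 m/s and contact force between the fingers and bottle below 0.05 N and value of joint lid below 0.06 rad), for 0.3 s.
At the end, for the whole second after the job is handed in: The lid stands still between 53 and 67 degrees from closed (60 +- 7), carried by the fingers on its handle (contact over 0.5 N) and touched by no loose thing; the bottle stands upright (within 6 degrees), at rest and let go, on the floor of the spill tray (value of joint lid between 0.925 and 1.17 rad and velocity of joint lid between -0.1 and 0.1 rad/s and contact force between the fingers and lid_c6 above 0.5 N and contact force between dispenser and bottle below 0.1 N and contact force between dispenser and jar below 0.1 N and contact force between dispenser and slim below 0.1 N and contact force between dispenser and cup below 0.1 N and contact force between dispenser and brush below 0.1 N and x of bottle in the frame of tray between -0.06 and 0.06 m and y of bottle in the frame of tray between -0.15 and 0.15 m and z of bottle in the frame of tray below 0.012 m and angle between bottle's own z axis and vertical below 0.1 rad and linear speed of bottle below 0.03 m/s and contact force between the fingers and bottle below 0.05 N); the arm keeps its last pose, push and grip.
It fails at once if the bottle is dropped (falls free above the tray) (contact force between the fingers and bottle below 0.05 N and height (world z) of bottle above 0.025 m and linear speed of bottle above 0.45 m/s).
It fails at once if the bottle is tipped over (angle between bottle's own z axis and vertical above 0.9 rad).
It fails at once if the jar, slim bottle, cup or brush is shifted by more than 35 mm or knocked over (distance of any of jar, slim, cup, brush from where it was at the start of the episode above 0.035 m or angle between any of jar, slim, cup's own z axis and vertical above 0.5 rad).
It also fails if it takes over 54 s, if anything falls off the work surface, if the arm or the gripper's body presses on something with over 40 N, if the wrist force passes 120 N, or if a joint passes its speed limit or range.

### The arm

A 6-joint arm with a two-finger parallel gripper is mounted at the origin on the work surface. World frame = base frame: x ahead of the robot, y to its left, z up, the work surface at z = 0. Lengths are in m, angles in rad, forces in N, time in s.
With the tool pointing down it reaches from about 0.35 to 0.875 m from the base axis. Payload 4.2 kg.
Tool frame: the origin (TCP) lies at the very end of the fingers, on their centre line; the grasp point (between the pads) lies behind it (arm.grip_point_offset is the z of the grasp point in the tool frame, in m); z points along the fingers, y is the line along which they close (so a half turn about z gives the same grasp; the last joint's range is limited). The gripper opens to 85 mm and grips with 20 to 120 N. Pads are 22 mm wide; open, the fingers measure 114 mm over their backs; the gripper's body (76 mm by 85 mm) begins 54 mm behind the grasp point. The pads swing forward as they close: fully open they stand 13 mm farther back than shut.
Start: joints at [1.538, 0.385, 0.008, 0, -1.194, -0.259], TCP at [0.18, 0.599, 0.231] pointing down, gripper open.
Joint ranges: [-3.14, 3.14], [-1.21, 2.06], [-1.07, 1.41], [-3.16, 2.05], [-2.99, -0.16], [-3.1, 3.1]. Speed limits (rad/s): [2.79, 2.79, 3.14, 3.14, 3.14, 3.14].

### API

Orientations are given as a 3x3 rotation matrix whose columns are the frame's x, y, z axes.
In Python, from station import sensors, snapshot, calibration, workorder, arm gives the robot as it stands.
- The arm moves only by the shell command python3 -m inch 'ROWS'. ROWS is JSON, a list of rows, each an object of numbers: "tx", "ty", "tz": the shift along the world's x, y, z in m; "twist": the turn about the world's z in rad; "hand": the finger opening in m, from 0 to 0.0854. A call has 1 to 10 rows; each row is the pose to reach, as a shift and turn from the pose commanded when the call began; what a row does not reach only later rows make up. A row lasts 1/8 s, in which the tool goes at most 62.5 mm and 10.7 degrees, less where a joint would pass 70% of its speed; a pose out of reach is approached as far as the arm can. A call with a gripper value outside its range is refused whole. The fingers move at their own pace and stop on an object; the grip force is fixed at half the most. Time passes only in rows, so rows that repeat a pose let the fingers close. It gives the time, the measured TCP pose, the force, the opening and the grip force at its end, in the units of the state.
- sensors.observe(): the state, without advancing time (a new reading comes with each control period).
- snapshot(name): name is "scene" or "top" or "wrist"; returns the picture (420x560x3 uint8, red, green, blue); there is no depth.
- calibration(name): a dict with "mtx" (3x3 intrinsics, pixels), "camera_from_world" (4x4, takes a point from world to camera coordinates). Camera axes: x right, y down, z forward; pixel columns grow to the right and rows downward; lengths in m; the calibration is good to about 2 mm. The wrist camera is an equidistant fisheye: a pixel r from the principal point sees the ray r / f radians off the axis. A picture is of the moment at which its call begins: read the wrist's pose just before it. calibration takes no time and is no camera call; for the wrist camera it gives the pose at the moment of the call.
- workorder.job_done(): hands the job in; it is judged then, once.
The state is a dict: "time_s": time; "joints": joint angles; "joint_vel": joint speeds; "joint_torque": joint torques, N m; "eef_pos": TCP position; "eef_rot": TCP orientation; "wrist_force": force on the tool from outside, world axes, zero at the start; "moment": the same for the moment, N m; "width": finger opening in m; "grasp_force": force on a finger pad.
Only numpy, scipy, OpenCV 4.12 (cv2) and the standard library are available. Lean on these libraries where they do the work, as an engineer would, in place of code of your own. Each camera call takes 0.05 s, during which the arm holds its last target. There are 200 camera calls.

## Working session

There is one attempt and no reset: what is moved stays moved. The work goes in short steps, Python scripts to look and compute and a shell command to move; the robot and the scene stay as the last step left them, time stands still between calls to the robot, and variables do not carry over. Pictures are saved under pics/ and viewed, at most 10 in all, crops included, and the job is handed in when it is done.

```bash
mkdir -p pics; ls
python3 - <<'E'
from station import sensors, snapshot, calibration, workorder, arm
import cv2,numpy as np
np.set_printoptions(precision=4,suppress=True)
for n in("scene","top"):
    cv2.imwrite(f"pics/{n}0.png",snapshot(n)[:,:,::-1]); c=calibration(n); print(n,c["mtx"],c["camera_from_world"])
print(arm.grip_point_offset); s=sensors.observe(); print(s)
E
```

```text
pics
scene [[485.2881   0.     276.31  ]
 [  0.     485.2881 209.1639]
 [  0.       0.       1.    ]] [[ 0.5635  0.8261  0.0031 -0.296 ]
 [ 0.6901 -0.4687 -0.5514 -0.3877]
 [-0.4541  0.3128 -0.8342  1.6675]
 [ 0.      0.      0.      1.    ]]
top [[463.0059   0.     282.338 ]
 [  0.     463.0059 206.1223]
 [  0.       0.       1.    ]] [[-0.074  -0.9972 -0.0055  0.0026]
 [-0.9771  0.0736 -0.1996  0.6248]
 [ 0.1995 -0.0094 -0.9799  1.0072]
 [ 0.      0.      0.      1.    ]]
-0.0187
{'time_s': 0.1, 'joints': array([ 1.5376,  0.3855,  0.0068, -0.0004, -1.194 , -0.2586]), 'joint_vel': array([ 0.0018, -0.0019,  0.004 ,  0.0013,  0.0001,  0.0013]), 'joint_torque': array([ -0.0004, -39.3319,  18.893 ,   4.198 ,  -0.0026,   0.    ]), 'eef_pos': array([0.1796, 0.5981, 0.2303]), 'eef_rot': array([[ 0.9577, -0.2878, -0.0005],
       [-0.2878, -0.9577, -0.0019],
       [ 0.0001,  0.002 , -1.    ]]), 'wrist_force': array([-0.2569,  0.7986, -0.132 ]), 'moment': array([0.0197, 0.0124, 0.0626]), 'grasp_force': 0.0, 'width': 0.0853753478878382}
```

View pics/scene0.png

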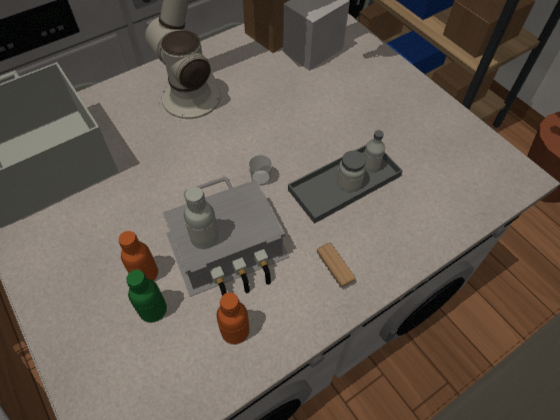

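View pics/top0.png

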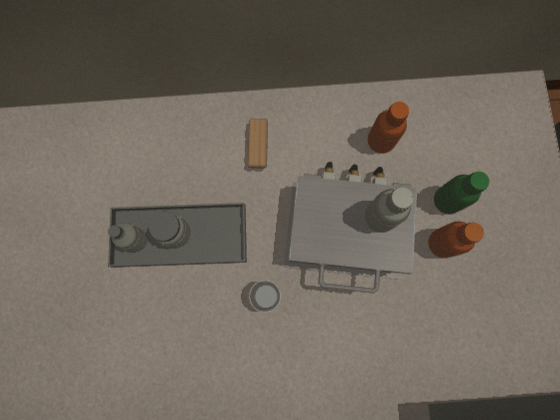

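Scene view: the white bottle with the pale cap (195,197) stands on the dispenser lid. The lid's handle is at (215,185), the tray spans (290–400,150–215), the jar is at (352,170), the slim bottle at (375,152) and the cup at (260,170).
Top view: bottle cap (402,198), handle bar (350,289), tray (110–245,205–268) with its free place on the right around (215,235).

Things that could be taken for the bottle (top view): white on the lid (390,210), orange (387,128), green (460,192), orange (455,240), slim white in the tray (125,237). I choose the white one on the lid and check it in a close crop.

Run:
```python
import cv2,numpy as np
a=cv2.imread("pics/top0.png")[160:310,230:430]; b=cv2.imread("pics/scene0.png")[170:300,150:300]; t=cv2.imread("pics/top0.png")[190:280,100:260]; d=cv2.imread("pics/scene0.png")[130:220,280:410]
f=lambda i,s:cv2.resize(np.uint8(255*(i/255.)**.6),None,fx=s,fy=s,interpolation=cv2.INTER_CUBIC)
o=np.zeros((600,800,3),np.uint8)
for i,s,(y,x) in((a,2.25,(0,0)),(b,2.3,(0,455)),(t,2.5,(340,0)),(d,2.5,(340,455))):
    g=f(i,s)[:600-y,:800-x]; o[y:y+g.shape[0],x:x+g.shape[1]]=g
cv2.imwrite("pics/crop1.png",o)
```

```text
(no output)
```

View pics/crop1.png

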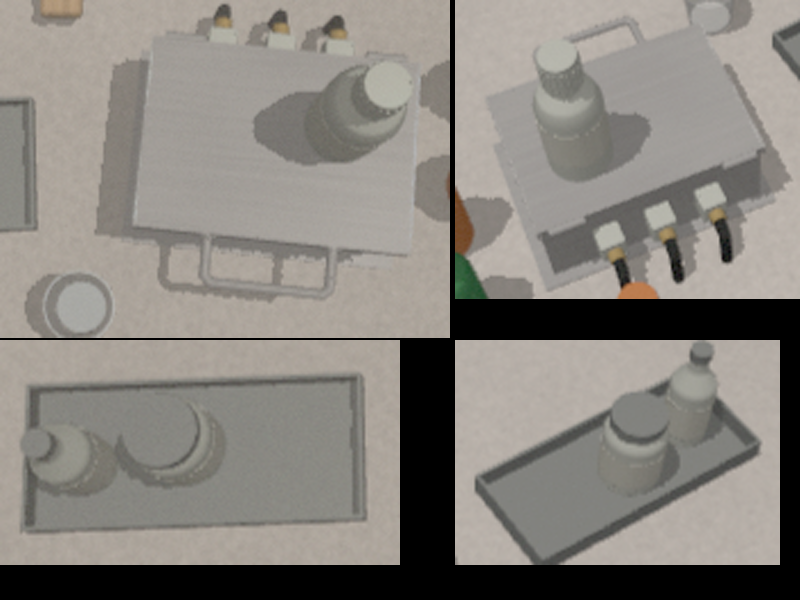

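The crop confirms it: white bottle with paper band and pale ribbed cap on the lid, cap top at top-view (402.4,197.8) and scene (195.2,194.8). The tray's free end is empty.

```bash
cat > geo.py <<'E'
import cv2,numpy as np
from station import calibration
np.set_printoptions(precision=4,suppress=True)
C={n:calibration(n) for n in("top","scene")}
def ray(n,p):
    c=C[n];T=c["camera_from_world"];R=T[:3,:3]
    return -R.T@T[:3,3], R.T@np.linalg.inv(c["mtx"])@[p[0],p[1],1]
def plane(n,p,z): o,d=ray(n,p); return o+d*(z-o[2])/d[2]
def tri(a,b):
    P=[C[n]["mtx"]@C[n]["camera_from_world"][:3] for n in("top","scene")]
    X=cv2.triangulatePoints(P[0],P[1],np.float64(a).reshape(2,1),np.float64(b).reshape(2,1)); X=(X[:3]/X[3]).ravel()
    return X
E
python3 - <<'E'
from geo import *
print("cap",tri((402.4,197.8),(195.2,194.8)),plane("top",(402.4,197.8),.304),plane("scene",(195.2,194.8),.304))
print("handle -y/+y",tri((376.2,290.2),(199.6,187)),tri((322,286.7),(225.2,179.1)))
h=[plane("top",p,.104) for p in((376.2,290.2),(322,286.7))];print(h, sum(h)/2)
L=dict(bl=((298.9,176.4),(283.5,236.1)),br=((415.8,188),(189.1,272.2)),fr=((412.2,272.9),(164.3,213)),fl=((290,260.4),(256.5,183.5)))
for k,(a,b) in L.items(): print(k,tri(a,b),plane("top",a,.114))
print("tray +x-y,-x-y",tri((244.8,204),(316,220)),tri((246.4,261.2),(288.8,186.8)))
q=[plane("top",p,.03) for p in((110.8,208),(244.8,204),(246.4,261.2),(109.6,266))];print(np.array(q));c=sum(q)/4;print("tray c",c)
# cap mask
for n,b in(("top",(380,175,425,220)),("scene",(180,180,212,215))):
    i=cv2.imread(f"pics/{n}0.png");g=cv2.cvtColor(i,6)[b[1]:b[3],b[0]:b[2]]
    v=np.percentile(g,99);m=np.uint8(g>v*.86);m=cv2.morphologyEx(m,cv2.MORPH_OPEN,np.ones((3,3)))
    k=max(cv2.findContours(m,0,1)[0],key=cv2.contourArea);e=cv2.fitEllipse(k);print(n,v,e[0][0]+b[0],e[0][1]+b[1],e[1:])
E
```

```text
cap [ 0.5763 -0.257   0.2946] [ 0.5732 -0.2565  0.304 ] [ 0.5841 -0.2573  0.304 ]
handle -y/+y [ 0.4277 -0.2087  0.1202] [ 0.4342 -0.1143  0.0901]
[array([ 0.4168, -0.2303,  0.104 ]), array([ 0.4327, -0.1154,  0.104 ])] [ 0.4248 -0.1728  0.104 ]
bl [ 0.6822 -0.0856  0.0977] [ 0.6775 -0.0853  0.114 ]
br [ 0.6364 -0.34    0.1032] [ 0.6315 -0.3411  0.114 ]
fr [ 0.4489 -0.3093  0.1036] [ 0.4471 -0.309   0.114 ]
fl [ 0.4961 -0.0496  0.0894] [ 0.493  -0.0511  0.114 ]
tray +x-y,-x-y [0.6481 0.0492 0.0093] [0.509  0.053  0.0091]
[[0.6562 0.3643 0.03  ]
 [0.6419 0.0446 0.03  ]
 [0.5058 0.0488 0.03  ]
 [0.5184 0.3671 0.03  ]]
tray c [0.5806 0.2062 0.03  ]
top 143.0 402.36827850341797 197.15236854553223 ((19.486581802368164, 20.332767486572266), 123.30255889892578)
scene 148.0 193.23217296600342 190.26265907287598 ((24.46660804748535, 32.14760971069336), 73.13616943359375)
```

```bash
python3 -m inch '[{"tz":0.06},{"tx":0.03,"ty":-0.05,"tz":0.12,"twist":-0.18},{"tx":0.06,"ty":-0.1,"tz":0.15,"twist":-0.36},{"tx":0.09,"ty":-0.15,"tz":0.16,"twist":-0.54},{"tx":0.12,"ty":-0.2,"tz":0.16,"twist":-0.72},{"tx":0.15,"ty":-0.25,"tz":0.16,"twist":-0.9},{"tx":0.18,"ty":-0.3,"tz":0.16,"twist":-1.08},{"tx":0.21,"ty":-0.35,"tz":0.16,"twist":-1.26},{"tx":0.24,"ty":-0.4,"tz":0.16,"twist":-1.46},{"tx":0.27,"ty":-0.45,"tz":0.16,"twist":-1.46}]'
```

```text
schema error: expected keys tx, ty, tz, twist, hand
```

```bash
python3 -m inch '[{"tx":0,"ty":0,"tz":0.06,"twist":0,"hand":0.085},{"tx":0.03,"ty":-0.05,"tz":0.11,"twist":-0.18,"hand":0.085},{"tx":0.06,"ty":-0.1,"tz":0.13,"twist":-0.36,"hand":0.085},{"tx":0.09,"ty":-0.15,"tz":0.13,"twist":-0.54,"hand":0.085},{"tx":0.12,"ty":-0.2,"tz":0.13,"twist":-0.72,"hand":0.085},{"tx":0.15,"ty":-0.25,"tz":0.13,"twist":-0.9,"hand":0.085},{"tx":0.18,"ty":-0.3,"tz":0.13,"twist":-1.08,"hand":0.085},{"tx":0.21,"ty":-0.35,"tz":0.13,"twist":-1.26,"hand":0.085},{"tx":0.24,"ty":-0.4,"tz":0.13,"twist":-1.46,"hand":0.085},{"tx":0.27,"ty":-0.45,"tz":0.13,"twist":-1.46,"hand":0.085}]'
```

```text
time_s: 1.35
eef_pos: [0.4502, 0.1468, 0.3612]
eef_rot: [[-0.181, -0.983, -0.0], [-0.983, 0.181, 0.0], [-0.0, 0.0, -1.0]]
wrist_force: [0.1, 1.2, 0.1]
width: 0.085
grasp_force: 0.0
```

```bash
python3 -m inch '[{"tx":0.015,"ty":-0.06,"tz":0.02,"twist":0,"hand":0.085},{"tx":0.03,"ty":-0.12,"tz":0.02,"twist":0,"hand":0.085},{"tx":0.045,"ty":-0.18,"tz":0.02,"twist":0,"hand":0.085},{"tx":0.06,"ty":-0.24,"tz":0.02,"twist":0,"hand":0.085},{"tx":0.07,"ty":-0.28,"tz":0.02,"twist":0,"hand":0.085},{"tx":0.07,"ty":-0.28,"tz":0.02,"twist":0,"hand":0.085},{"tx":0.07,"ty":-0.28,"tz":0.02,"twist":0,"hand":0.085}]'
cat >> geo.py <<'E'
def wray(c,p):
    K=c["mtx"];T=c["camera_from_world"];R=T[:3,:3]
    q=np.array([(p[0]-K[0,2])/K[0,0],(p[1]-K[1,2])/K[1,1]]);r=np.linalg.norm(q)
    d=np.r_[np.sin(r)*q/max(r,1e-9),np.cos(r)]
    return -R.T@T[:3,3],R.T@d
def wproj(c,X):
    K=c["mtx"];T=c["camera_from_world"];v=T[:3,:3]@X+T[:3,3];t=np.arctan2(np.hypot(v[0],v[1]),v[2]);u=v[:2]/np.hypot(v[0],v[1])*t
    return K[0,0]*u[0]+K[0,2],K[1,1]*u[1]+K[1,2]
def meet(rs):
    A=sum(np.eye(3)-np.outer(d,d)/(d@d) for o,d in rs);b=sum((np.eye(3)-np.outer(d,d)/(d@d))@o for o,d in rs)
    return np.linalg.solve(A,b)
E
python3 - <<'E'
from geo import *
from station import snapshot,sensors
import pickle
c=calibration("wrist");i=snapshot("wrist");cv2.imwrite("pics/w1.png",i[:,:,::-1]);pickle.dump(c,open("w1.pkl","wb"))
print(sensors.observe()["eef_pos"],c);print(wproj(c,np.array([.574,-.257,.304])),wproj(c,np.array([.425,-.172,.104])))
E
```

```text
time_s: 2.22
eef_pos: [0.5195, -0.1313, 0.3808]
eef_rot: [[-0.18, -0.984, -0.001], [-0.984, 0.18, 0.0], [-0.0, 0.001, -1.0]]
wrist_force: [0.2, -0.6, -0.2]
width: 0.0852
grasp_force: 0.0
[ 0.5195 -0.1309  0.3811] {'mtx': array([[325.1923,   0.    , 279.7546],
       [  0.    , 325.1923, 206.8465],
       [  0.    ,   0.    ,   1.    ]]), 'camera_from_world': array([[-0.9836,  0.1806,  0.0012,  0.5335],
       [ 0.1732,  0.9417,  0.2885, -0.0476],
       [ 0.0509,  0.284 , -0.9575,  0.5335],
       [ 0.    ,  0.    ,  0.    ,  1.    ]])}
(np.float64(167.67164783583715), np.float64(57.90530830573559)) (np.float64(344.98117440489415), np.float64(125.0721140732927))
```

View pics/w1.png

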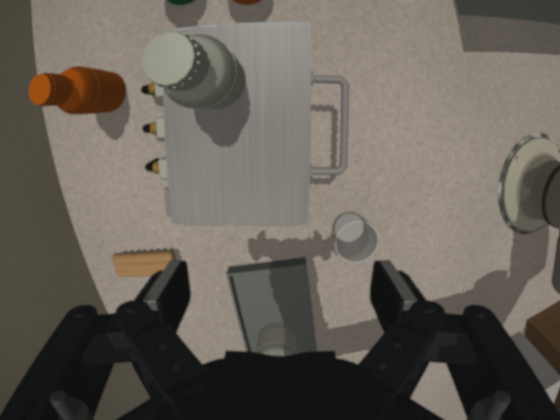

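The wrist view shows the cap top at (169,58), the handle bar at (346,79)–(346,173) and the tray's near rim corners at (306,260) and (229,268). All agree with the projections; triangulating against the top view.

Run:
```python
from geo import *
import pickle
c=pickle.load(open("w1.pkl","rb"))
for n,t,w in(("cap",(402.4,197.5),(169,58)),("handle",(349.1,288.5),(345.5,126)),("tray -x-y",(246.4,261.2),(306,260)),("tray +x-y",(244.8,204),(229,268)),("lid fl",(290,260.4),(309,223)),("lid fr",(412.2,272.9),(310,23))):
    print(n,meet([ray("top",t),wray(c,w)]))
for w in((346,79),(346,173)):
    o,d=wray(c,w);print(o+d*(.104-o[2])/d[2])
```

```text
cap [ 0.5751 -0.2583  0.2972]
handle [ 0.4251 -0.1716  0.1096]
tray -x-y [0.5061 0.0495 0.0188]
tray +x-y [0.6452 0.0464 0.0075]
lid fl [ 0.4931 -0.0512  0.1118]
lid fr [ 0.4472 -0.3098  0.112 ]
[ 0.4137 -0.2314  0.104 ]
[ 0.4329 -0.1088  0.104 ]
```

```bash
python3 -m inch '[{"tx":0.025,"ty":-0.055,"tz":0,"twist":0,"hand":0.085},{"tx":0.055,"ty":-0.11,"tz":0,"twist":0,"hand":0.085},{"tx":0.055,"ty":-0.127,"tz":0,"twist":0,"hand":0.085},{"tx":0.055,"ty":-0.127,"tz":-0.03,"twist":0,"hand":0.085},{"tx":0.055,"ty":-0.127,"tz":-0.06,"twist":0,"hand":0.085},{"tx":0.055,"ty":-0.127,"tz":-0.09,"twist":0,"hand":0.085},{"tx":0.055,"ty":-0.127,"tz":-0.11,"twist":0,"hand":0.085},{"tx":0.055,"ty":-0.127,"tz":-0.113,"twist":0,"hand":0.085},{"tx":0.055,"ty":-0.127,"tz":-0.113,"twist":0,"hand":0.085}]'
python3 - <<'E'
from station import snapshot
import cv2
cv2.imwrite("pics/w2.png",snapshot("wrist")[:,:,::-1])
E
```

```text
time_s: 3.4
eef_pos: [0.5751, -0.2578, 0.2695]
eef_rot: [[-0.179, -0.984, 0.001], [-0.984, 0.179, -0.001], [0.0, -0.002, -1.0]]
wrist_force: [-0.0, -0.2, 0.3]
width: 0.0852
grasp_force: 0.0
```

View pics/w2.png

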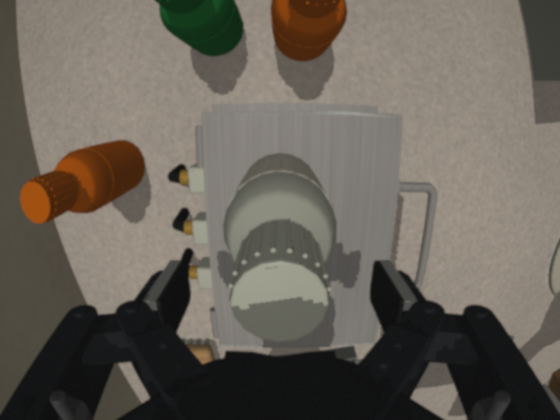

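The cap (279,300) is centred between the fingers (175 and 385). Closing.

```bash
python3 -m inch '[{"tx":0,"ty":0,"tz":0,"twist":0,"hand":0.06},{"tx":0,"ty":0,"tz":0,"twist":0,"hand":0.045},{"tx":0,"ty":0,"tz":0,"twist":0,"hand":0.03},{"tx":0,"ty":0,"tz":0,"twist":0,"hand":0.03},{"tx":0,"ty":0,"tz":0,"twist":0,"hand":0.03},{"tx":0,"ty":0,"tz":0,"twist":0,"hand":0.03},{"tx":0,"ty":0,"tz":0.005,"twist":0,"hand":0.03},{"tx":0,"ty":0,"tz":0.015,"twist":0,"hand":0.03},{"tx":0,"ty":0,"tz":0.03,"twist":0,"hand":0.03}]'
```

```text
time_s: 4.58
eef_pos: [0.5741, -0.2582, 0.2975]
eef_rot: [[-0.18, -0.984, -0.003], [-0.984, 0.18, 0.001], [-0.001, 0.004, -1.0]]
wrist_force: [0.9, -0.5, -4.9]
width: 0.0389
grasp_force: 60.9
```

```bash
python3 -m inch '[{"tx":0,"ty":0,"tz":0.03,"twist":0,"hand":0.03},{"tx":0,"ty":0.015,"tz":0.05,"twist":0,"hand":0.03},{"tx":0,"ty":0.045,"tz":0.055,"twist":0,"hand":0.03},{"tx":0,"ty":0.09,"tz":0.055,"twist":0,"hand":0.03},{"tx":0,"ty":0.14,"tz":0.055,"twist":0,"hand":0.03},{"tx":0,"ty":0.19,"tz":0.055,"twist":0,"hand":0.03},{"tx":0,"ty":0.24,"tz":0.055,"twist":0,"hand":0.03},{"tx":0,"ty":0.285,"tz":0.055,"twist":0,"hand":0.03},{"tx":0,"ty":0.315,"tz":0.055,"twist":0,"hand":0.03},{"tx":0,"ty":0.33,"tz":0.055,"twist":0,"hand":0.03}]'
python3 -m inch '[{"tx":0.002,"ty":0.02,"tz":0,"twist":0,"hand":0.03},{"tx":0.002,"ty":0.034,"tz":-0.01,"twist":0,"hand":0.03},{"tx":0.002,"ty":0.034,"tz":-0.03,"twist":0,"hand":0.03},{"tx":0.002,"ty":0.034,"tz":-0.06,"twist":0,"hand":0.03},{"tx":0.002,"ty":0.034,"tz":-0.09,"twist":0,"hand":0.03},{"tx":0.002,"ty":0.034,"tz":-0.11,"twist":0,"hand":0.03},{"tx":0.002,"ty":0.034,"tz":-0.12,"twist":0,"hand":0.03},{"tx":0.002,"ty":0.034,"tz":-0.12,"twist":0,"hand":0.03},{"tx":0.002,"ty":0.034,"tz":-0.12,"twist":0,"hand":0.03}]'
python3 - <<'E'
from station import snapshot
import cv2,numpy as np
a=snapshot("scene")[100:260,230:430];b=snapshot("top")[150:310,80:280]
o=np.vstack([np.hstack([cv2.resize(x,(400,320)) for x in(a,b)]),np.zeros((1,800,3),np.uint8)])
cv2.imwrite("pics/p1.png",o[:,:,::-1])
E
```

```text
time_s: 5.82
eef_pos: [0.5746, 0.0731, 0.3539]
eef_rot: [[-0.178, -0.984, 0.0], [-0.984, 0.178, 0.0], [-0.0, -0.0, -1.0]]
wrist_force: [-0.8, 0.3, -4.4]
width: 0.0393
grasp_force: 61.2
time_s: 6.95
eef_pos: [0.5775, 0.1057, 0.2344]
eef_rot: [[-0.18, -0.984, 0.002], [-0.984, 0.18, 0.0], [-0.001, -0.002, -1.0]]
wrist_force: [0.2, -0.5, -4.3]
width: 0.039
grasp_force: 61.3
```

View pics/p1.png

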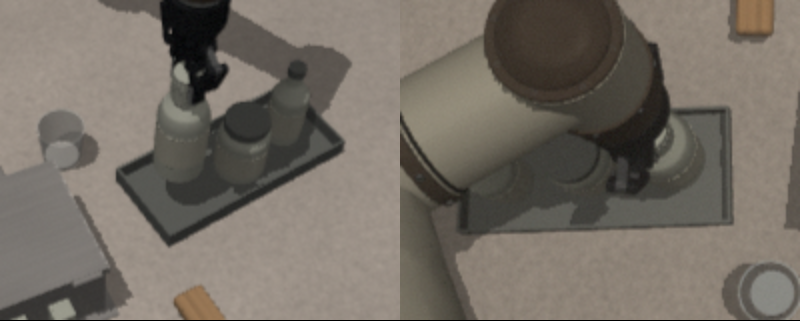

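The bottle hangs upright over the free end of the tray (left crop (180,140), right crop (670,150)). Lowering.

```bash
python3 -m inch '[{"tx":0,"ty":0,"tz":-0.02,"twist":0,"hand":0.03},{"tx":0,"ty":0,"tz":-0.04,"twist":0,"hand":0.03},{"tx":0,"ty":0,"tz":-0.058,"twist":0,"hand":0.03},{"tx":0,"ty":0,"tz":-0.066,"twist":0,"hand":0.03},{"tx":0,"ty":0,"tz":-0.07,"twist":0,"hand":0.03},{"tx":0,"ty":0,"tz":-0.073,"twist":0,"hand":0.03},{"tx":0,"ty":0,"tz":-0.073,"twist":0,"hand":0.03}]'
```

```text
time_s: 7.92
eef_pos: [0.5769, 0.1056, 0.1607]
eef_rot: [[-0.18, -0.984, 0.001], [-0.984, 0.18, 0.0], [-0.0, -0.001, -1.0]]
wrist_force: [0.3, -0.3, -3.9]
width: 0.0391
grasp_force: 61.3
```

```bash
python3 -m inch '[{"tx":0,"ty":0,"tz":-0.0015,"twist":0,"hand":0.03},{"tx":0,"ty":0,"tz":-0.003,"twist":0,"hand":0.03},{"tx":0,"ty":0,"tz":-0.003,"twist":0,"hand":0.03}]'
```

```text
time_s: 8.3
eef_pos: [0.5774, 0.1057, 0.1591]
eef_rot: [[-0.18, -0.984, 0.002], [-0.984, 0.18, 0.0], [-0.001, -0.002, -1.0]]
wrist_force: [-0.6, 0.7, 5.2]
width: 0.039
grasp_force: 62.4
```

Contact with the floor: the vertical force rose from −4 to +5 N. Releasing and rising.

```bash
python3 -m inch '[{"tx":0,"ty":0,"tz":0.001,"twist":0,"hand":0.045},{"tx":0,"ty":0,"tz":0.001,"twist":0,"hand":0.085},{"tx":0,"ty":0,"tz":0.001,"twist":0,"hand":0.085},{"tx":0,"ty":0,"tz":0.001,"twist":0,"hand":0.085},{"tx":0,"ty":0,"tz":0.001,"twist":0,"hand":0.085},{"tx":0,"ty":0,"tz":0.015,"twist":0,"hand":0.085},{"tx":0,"ty":0,"tz":0.05,"twist":0,"hand":0.085},{"tx":0,"ty":0,"tz":0.1,"twist":0,"hand":0.085},{"tx":0,"ty":0,"tz":0.12,"twist":0,"hand":0.085},{"tx":0,"ty":0,"tz":0.12,"twist":0,"hand":0.085}]'
```

```text
time_s: 9.55
eef_pos: [0.5777, 0.1059, 0.2803]
eef_rot: [[-0.18, -0.984, 0.005], [-0.984, 0.18, 0.002], [-0.003, -0.005, -1.0]]
wrist_force: [-0.4, -1.3, -0.4]
width: 0.0849
grasp_force: 0.0
```

```bash
python3 -m inch '[{"tx":-0.02,"ty":-0.04,"tz":0,"twist":0,"hand":0.085},{"tx":-0.05,"ty":-0.09,"tz":0,"twist":0,"hand":0.085},{"tx":-0.08,"ty":-0.145,"tz":0,"twist":0,"hand":0.085},{"tx":-0.11,"ty":-0.2,"tz":0,"twist":0,"hand":0.085},{"tx":-0.135,"ty":-0.25,"tz":0,"twist":0,"hand":0.085},{"tx":-0.153,"ty":-0.278,"tz":0,"twist":0,"hand":0.085},{"tx":-0.153,"ty":-0.278,"tz":-0.04,"twist":0,"hand":0.06},{"tx":-0.153,"ty":-0.278,"tz":-0.08,"twist":0,"hand":0.05},{"tx":-0.153,"ty":-0.278,"tz":-0.11,"twist":0,"hand":0.05},{"tx":-0.153,"ty":-0.278,"tz":-0.11,"twist":0,"hand":0.05}]'
python3 - <<'E'
from geo import *
from station import snapshot,sensors
c=calibration("wrist");cv2.imwrite("pics/w3.png",snapshot("wrist")[:,:,::-1]);t=snapshot("top");cv2.imwrite("pics/t2.png",t[:,:,::-1])
print(sensors.observe()["eef_pos"],wproj(c,np.array([.425,-.172,.104])));np.save("w3",np.vstack([c["mtx"],c["camera_from_world"][:,:3].T[:, :][:3].T]))
import pickle;pickle.dump(c,open("w3.pkl","wb"))
E
```

```text
time_s: 10.8
eef_pos: [0.4213, -0.1723, 0.1646]
eef_rot: [[-0.181, -0.984, -0.008], [-0.984, 0.181, 0.001], [0.001, 0.008, -1.0]]
wrist_force: [1.2, -0.3, 0.4]
width: 0.0497
grasp_force: 0.0
[ 0.424  -0.1726  0.1676] (np.float64(272.488960704601), np.float64(224.8936789429252))
```

View pics/w3.png

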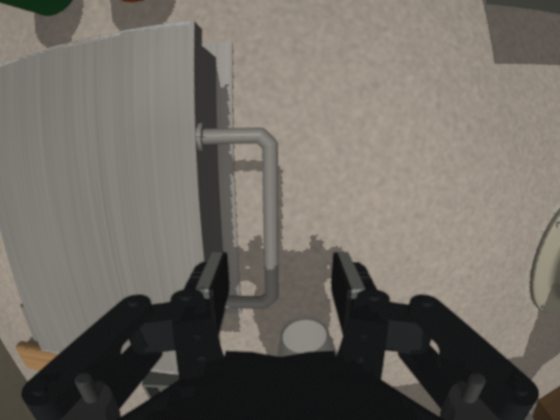

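View pics/t2.png

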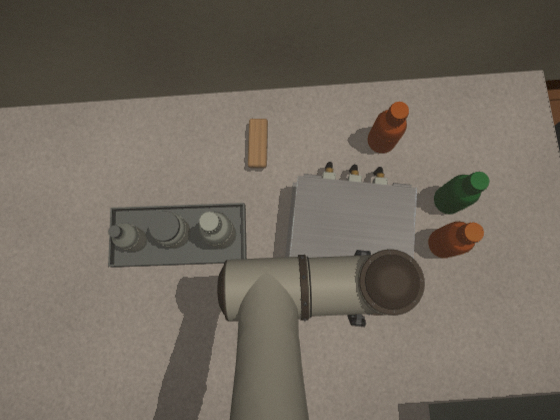

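Top view: the bottle stands upright in the tray's free place (cap at (210,222)) and the other things have not moved. Wrist view: the bar runs along column 270 from row 140 to 297, between the fingers (215 and 345).

Run:
```python
from geo import *
import pickle
c=pickle.load(open("w3.pkl","rb"))
for w in((270,150),(270,219),(271,280),(197,35)):
    o,d=wray(c,w);z=.114 if w[0]<200 else .104;print(w,o+d*(z-o[2])/d[2])
c1=pickle.load(open("w1.pkl","rb"));print(meet([wray(c,(270,219)),wray(c1,(345.5,126)),ray("top",(349.1,288.5))]))
from station import sensors;s=sensors.observe();print(s["eef_pos"],s["joints"])
```

```text
(270, 150) [ 0.4173 -0.2212  0.104 ]
(270, 219) [ 0.4258 -0.1764  0.104 ]
(271, 280) [ 0.434  -0.1309  0.104 ]
(197, 35) [ 0.4467 -0.3007  0.114 ]
[ 0.4249 -0.1729  0.0995]
[ 0.424  -0.1726  0.1676] [-0.0296  0.1623 -0.4804  0.0007 -0.9283 -0.1513]
```

```bash
python3 -m inch '[{"tx":0.0015,"ty":0,"tz":-0.02,"twist":0,"hand":0.05},{"tx":0.0015,"ty":0,"tz":-0.04,"twist":0,"hand":0.05},{"tx":0.0015,"ty":0,"tz":-0.06,"twist":0,"hand":0.05},{"tx":0.0015,"ty":0,"tz":-0.075,"twist":0,"hand":0.05},{"tx":0.0015,"ty":0,"tz":-0.08,"twist":0,"hand":0.04},{"tx":0.0015,"ty":0,"tz":-0.08,"twist":0,"hand":0.025},{"tx":0.0015,"ty":0,"tz":-0.08,"twist":0,"hand":0.015},{"tx":0.0015,"ty":0,"tz":-0.08,"twist":0,"hand":0.005},{"tx":0.0015,"ty":0,"tz":-0.08,"twist":0,"hand":0.005},{"tx":0.0015,"ty":0,"tz":-0.08,"twist":0,"hand":0.005}]'; python3 -c "
from station import sensors;print(sensors.observe())"
```

```text
time_s: 12.15
eef_pos: [0.4272, -0.1727, 0.0884]
eef_rot: [[-0.179, -0.984, 0.004], [-0.984, 0.179, -0.001], [0.0, -0.004, -1.0]]
wrist_force: [3.5, -0.3, 4.2]
width: 0.008
grasp_force: 58.8
{'time_s': 12.15, 'joints': array([-0.02950022,  0.27578475, -0.57892025,  0.00097887, -0.71188505,
       -0.15150911]), 'joint_vel': array([ 0.00139726,  0.0006214 , -0.00209879,  0.00076231, -0.00088139,
        0.00207544]), 'joint_torque': array([-1.13856511e-01, -2.62867820e+01,  1.01528361e+01,  1.96857736e+00,
       -1.01719938e+00,  1.54814485e-02]), 'eef_pos': array([ 0.42717353, -0.1726653 ,  0.08836248]), 'eef_rot': array([[-1.79294754e-01, -9.83786496e-01,  4.18580278e-03],
       [-9.83795401e-01,  1.79293129e-01, -7.63253219e-04],
       [ 3.92530575e-07, -4.25482083e-03, -9.99990948e-01]]), 'wrist_force': array([ 3.45219776, -0.28932081,  4.20924679]), 'moment': array([-0.37449592, -1.05825707, -0.01777065]), 'grasp_force': 58.79416108131409, 'width': 0.008005316277210683}
```

Bar gripped (8 mm, 59 N). Raising along the arc in stages.

```bash
python3 -m inch '[{"tx":0,"ty":0,"tz":0.006,"twist":0,"hand":0.005},{"tx":0.0003,"ty":0,"tz":0.014,"twist":0,"hand":0.005},{"tx":0.0006,"ty":-0.0001,"tz":0.0243,"twist":0,"hand":0.005},{"tx":0.002,"ty":-0.0003,"tz":0.0365,"twist":0,"hand":0.005},{"tx":0.0037,"ty":-0.0007,"tz":0.0484,"twist":0,"hand":0.005},{"tx":0.0063,"ty":-0.0012,"tz":0.0602,"twist":0,"hand":0.005},{"tx":0.0093,"ty":-0.0017,"tz":0.072,"twist":0,"hand":0.005},{"tx":0.013,"ty":-0.0024,"tz":0.0836,"twist":0,"hand":0.005},{"tx":0.0173,"ty":-0.0032,"tz":0.0949,"twist":0,"hand":0.005},{"tx":0.0173,"ty":-0.0032,"tz":0.0949,"twist":0,"hand":0.005}]'
```

```text
time_s: 13.4
eef_pos: [0.4431, -0.1755, 0.1817]
eef_rot: [[-0.18, -0.984, 0.001], [-0.984, 0.18, 0.0], [-0.001, -0.001, -1.0]]
wrist_force: [5.5, -1.5, -5.4]
width: 0.0074
grasp_force: 58.5
```

```bash
python3 -m inch '[{"tx":0.005,"ty":-0.0009,"tz":0.011,"twist":0,"hand":0.005},{"tx":0.0104,"ty":-0.0018,"tz":0.0219,"twist":0,"hand":0.005},{"tx":0.0165,"ty":-0.003,"tz":0.0324,"twist":0,"hand":0.005},{"tx":0.0228,"ty":-0.0041,"tz":0.0426,"twist":0,"hand":0.005},{"tx":0.0324,"ty":-0.0059,"tz":0.0556,"twist":0,"hand":0.005},{"tx":0.0427,"ty":-0.0078,"tz":0.0679,"twist":0,"hand":0.005},{"tx":0.0538,"ty":-0.0097,"tz":0.0795,"twist":0,"hand":0.005},{"tx":0.0658,"ty":-0.0119,"tz":0.0902,"twist":0,"hand":0.005},{"tx":0.0784,"ty":-0.0142,"tz":0.1001,"twist":0,"hand":0.005},{"tx":0.0917,"ty":-0.0166,"tz":0.109,"twist":0,"hand":0.005}]'
python3 -m inch '[{"tx":0,"ty":0,"tz":0,"twist":0,"hand":0.005},{"tx":0,"ty":0,"tz":0,"twist":0,"hand":0.005},{"tx":0,"ty":0,"tz":0,"twist":0,"hand":0.005},{"tx":0,"ty":0,"tz":0,"twist":0,"hand":0.005}]'
python3 - <<'E'
from station import snapshot
import cv2,numpy as np
a=snapshot("scene")[110:290,140:420];b=snapshot("top")[150:330,95:440];w=snapshot("wrist")
o=np.zeros((600,800,3),np.uint8);o[:257,:400]=cv2.resize(a,(400,257));o[:209,400:]=cv2.resize(b,(400,209));o[270:570,:400]=cv2.resize(w,(400,300))
cv2.imwrite("pics/f1.png",o[:,:,::-1])
E
```

```text
time_s: 14.65
eef_pos: [0.531, -0.1916, 0.2935]
eef_rot: [[-0.18, -0.984, -0.008], [-0.984, 0.18, 0.001], [0.0, 0.008, -1.0]]
wrist_force: [-7.7, 5.8, 7.1]
width: 0.0078
grasp_force: 58.6
time_s: 15.15
eef_pos: [0.5312, -0.1916, 0.2936]
eef_rot: [[-0.18, -0.984, -0.006], [-0.984, 0.18, 0.001], [0.0, 0.006, -1.0]]
wrist_force: [-5.6, 4.7, 7.8]
width: 0.0074
grasp_force: 59.2
```

View pics/f1.png

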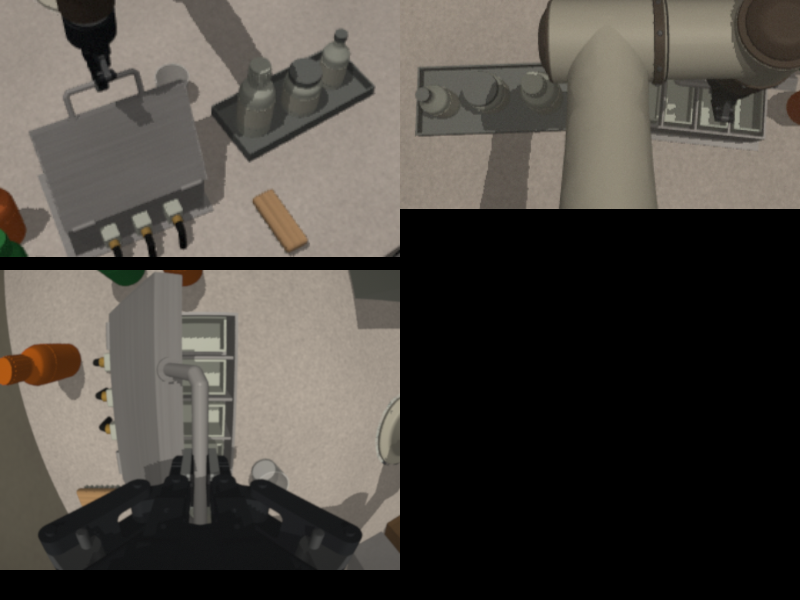

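The lid stands open in the fingers' hold, with the cups showing in the wrist view and the bottle upright in the tray. The TCP rose 205 mm and moved 106 mm back, which is about 59–60°. Handing in.

```bash
python3 -c "
from station import workorder;print(workorder.job_done())"
```

```text
the job is handed in; nothing more can be done
None
```

The bottle stands upright and released in the tray's free place, the gripper is holding the lid by its handle at about 60°, and the job was handed in at about 15 s of the 54 s; no verdict was returned.

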